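# Refill the tablet bin on the laundry-room counter

## Robot

A 6-joint arm with a two-finger parallel gripper is mounted at the origin on the work surface. World frame = base frame: x ahead of the robot, y to its left, z up, the work surface at z = 0. Lengths are in m, angles in degrees, forces in N, time in s.
With the tool pointing down it reaches from about 0.35 to 0.725 m from the base axis. Payload 6 kg.
Tool frame: the origin (TCP) lies at the very end of the fingers, on their centre line; the grasp point (between the pads) lies 19 mm behind it (manip.grip_point_offset is the z of the grasp point in the tool frame, in m); z points along the fingers, y is the line along which they close (so a half turn about z gives the same grasp; the last joint's range is limited). The gripper opens to 85 mm and grips with 20 to 120 N. Pads are 22 mm wide; open, the fingers measure 114 mm over their backs; the gripper's body (76 mm by 85 mm) begins 54 mm behind the grasp point. The pads swing forward as they close: fully open they stand 13 mm farther back than shut.
Start: joints at [85.296, 2.303, 4.859, 0, -92.561, -19.12], TCP at [0.242, 0.549, 0.231] pointing down, gripper open.
Joint ranges: [-146.85, 146.85], [-73.84, 115.35], [-62.03, 85.46], [-188.31, 113.3], [-161.28, -10.13], [-171.36, 171.36]. Speed limits (degrees/s): [147.25, 147.25, 172.46, 180, 180, 180].

## Interface

Orientations are given as a 3x3 rotation matrix whose columns are the frame's x, y, z axes.
In Python, from workcell import manip, eoat, planner, eyes gives the robot as it stands. Calls block until the motion is done:
- manip.movep(position, orientation): joint-space move of the TCP to a pose.
- manip.servo_line(position, rotation=None, max_speed=0.15): straight line of the TCP; rotation=None keeps the orientation; max_speed is the mean speed in m/s.
- manip.goto_joints(angles): joint-space move.
- eoat.move_gripper(opening, squeeze=None): finger opening in m; squeeze is the grip in N (None keeps the last); returns when the fingers have stopped.
- manip.sleep(seconds).
- planner.ik(position, orientation): joint angles nearest the present ones, or None.
- eyes.read_camera(name): name is "side" or "top" or "wrist"; returns (picture, depth): 384x512x3 uint8, red, green, blue; 384x512 float32, m along the optical axis (not along the pixel's ray), 0 where there is no reading.
- eyes.camera_model(name): a dict with "K" (3x3 intrinsics, pixels), "R" (3x3) and "t" (3): a world point X has camera coordinates R X + t. Camera axes: x right, y down, z forward; pixel columns grow to the right and rows downward; lengths in m; the calibration is good to about 2 mm. The wrist camera is an equidistant fisheye: a pixel r from the principal point sees the ray r / f radians off the axis. A picture is of the moment at which its call begins: read the wrist's pose just before it. camera_model takes no time and is no camera call; for the wrist camera it gives the pose at the moment of the call.
A pose or a line that the arm cannot do raises manip.IKError and nothing moves.
- manip.hand_in(): hands the job in; it is judged then, once.
Trained networks look in the newest picture that a camera, given by its name, has taken for a name from the list of things; names that differ only in an ending like _2 or _b are one class to them, and where a whole thing is asked for, a point or a joint stands for the part that bears it (a point fixed in the world has none). Each returns a list of dicts, best first, with "confidence" (0 to 1); they miss things now and then, are a little off and sometimes report something else, mostly with a low value. They report only what shows in the picture. A call takes as long as a camera call.
- eyes.find_in(camera, name): "box" ([left, top, right, bottom] in pixels, round what is visible of it).
- eyes.cut_out(camera, name): "pixels" (384x512 bool, what is visible of it) and "box" ([left, top, right, bottom] in pixels, round what is visible of it).
Readings, each from a call of its own:
- manip.get_time_s(): time.
- manip.get_joint_pos(): joint angles.
- manip.get_qvel(): joint speeds.
- manip.get_effort(): joint torques, N m.
- manip.get_tcp_pos(): TCP position.
- manip.get_tcp_rot(): TCP orientation.
- manip.get_ft_force(): force on the tool from outside, world axes, zero at the start.
- manip.get_torque(): the same for the moment, N m.
- manip.get_width(): finger opening in m.
- manip.get_gripper_force(): force on a finger pad.
Only numpy, scipy, OpenCV 4.12 (cv2) and the standard library are available. Lean on these libraries where they do the work, as an engineer would, in place of code of your own. Each camera call takes 0.05 s, during which the arm holds its last target. There are 200 camera calls.

## Task

Refill the detergent-tablet bin on the counter: unclip the grey 'bin empty' flag from the rail above it and put it in the wooden tray, then pull the bin front open to its stop. Pour the tablets from the metal scoop into the open bin and add every tablet that lies loose on the counter, then stand the empty scoop upright on its rubber mat and push the bin fully shut with all the tablets inside. Do not disturb the vase, the bottle or the mug.

Things in the scene. Friction and masses are not known exactly. Their poses are not given: they have to be found in the camera images.
- housing: fixed wooden housing of the tilt-out bin, 160 deep (x) x 240 wide (y) x 200 high mm, top plate overhanging the front by 16 mm. Origin at counter level in the middle of the front face; x points to its back, away from the robot. On the front edge of its top stands a steel rail, 8 mm thick (x -16 to -8), y 0 to 110 mm, z 200 to 224 mm, that carries the flag
- bin (a joint): tilt of the bin front, rad: 0 shut, 0.70 open at its stop (top leaning to the robot). Hinged at its lower edge; stiff, stays where it is left (5 to 10 N at the handle move it). Wooden panel 236 wide x 174 high x 12 mm thick with the bucket fixed behind it. Shut, there is no gap to fill it through. The clipped flag hangs in front of the panel and holds it shut
- bin_hinge (a point): middle of the bin's hinge axis (along the housing's y), 12 mm above the counter; turns with the bin, axes as the housing's when shut
- bin_handle (a point): middle of the straight part (80 mm long along y, 10 mm round bar, parallel to the hinge) of the bin's handle; in the bin's frame 58 mm in front of the hinge, 160 mm above it, 45 mm to -y. There are 41 mm between the bar and the panel; the panel's top is 14 mm above the bar. As the panel tilts, lean the gripper with it
- bin_mouth (a point): middle of the bucket's filling opening: 60 mm behind the panel's back face, 140 mm above the hinge, in the bin's frame; with the bin open at its stop the opening, about 130 x 180 mm, looks up
- bin_inside (a point): middle of the white bucket's inside, 50 mm above its underside; axes turn with the bin: x from panel to back wall, y along the hinge, z up when shut. Inside 116 deep x 186 wide, side walls 150 mm high in front, 100 mm behind, back wall 100 mm high
- flag: grey plastic 'bin empty' flag, 90 g, an upside-down U clipped from above over the rail: bridge 23 (x) x 50 (y) x 5 mm, front leg 75 mm down (5 thick, at x -9), back leg 24 mm down, a gripping fin on top. Origin: middle of the bridge's underside. A sprung ball holds it on the rail: lifted straight up it snaps free after 8 to 14 mm at 12 to 20 N and clears the rail after 80 mm
- flag_grip (a point): middle of the flag's fin, 14 (x) x 40 (y) x 36 (z) mm; 26 mm above the flag's origin; the fin spans 21 mm below to 15 mm above it
- tray: fixed dark wooden tray, 180 (x) x 150 (y) mm outside, rim 22 mm high, wall and floor 5 mm; origin under its centre. It lies to the left or the right of the bin
- mat: fixed black rubber mat, 230 (x) x 130 (y) x 3 mm, origin under its centre, on the other side from the tray; the scoop's place
- scoop: bare aluminium scoop, 120 g: pan 110 (x) x 80 (y) mm, floor 3 mm, walls to 41 mm on three sides, open at its -x end; straight handle from the pan's back to +x (x 55 to 150, 22 mm wide, z 27 to 41). Origin under the pan's centre. Starts on the mat. Tablets lie flat in it and slide out over the open end when it is tilted steeply (45 degrees or more)
- scoop_grip (a point): middle of the scoop's handle, 110 mm behind the pan's centre (+x), 34 mm above its underside, 7 mm under the handle's top
- scoop_lip (a point): middle of the pan's open end, on the floor's upper face, 55 mm from the pan's centre to -x
- vase: bystander: black vase with white flowers, 80 mm wide, vase 85 mm high, origin under its centre; leave it alone
- softener: bystander: white bottle, 64 mm wide, 150 mm high, origin under its centre; leave it alone
- mug: bystander: white mug, 76 mm wide, 80 mm high, origin under its centre; leave it alone
- T1: blue pressed detergent tablet, rigid block 30 (x) x 24 (y) x 14 (z) mm, 16 g, origin at the centre of its underside as it first lies; starts in the scoop (2 to 4 of these are there, the others absent)
- T2: blue pressed detergent tablet, rigid block 30 (x) x 24 (y) x 14 (z) mm, 16 g, origin at the centre of its underside as it first lies; starts in the scoop (2 to 4 of these are there, the others absent)
- T3: blue pressed detergent tablet, rigid block 30 (x) x 24 (y) x 14 (z) mm, 16 g, origin at the centre of its underside as it first lies; starts in the scoop (2 to 4 of these are there, the others absent)
- T4: blue pressed detergent tablet, rigid block 30 (x) x 24 (y) x 14 (z) mm, 16 g, origin at the centre of its underside as it first lies; starts in the scoop (2 to 4 of these are there, the others absent)
- L1: blue pressed detergent tablet, rigid block 30 (x) x 24 (y) x 14 (z) mm, 16 g, origin at the centre of its underside as it first lies; starts loose on the counter in front of the bin (1 to 3 of these are there, the others absent)
- L2: blue pressed detergent tablet, rigid block 30 (x) x 24 (y) x 14 (z) mm, 16 g, origin at the centre of its underside as it first lies; starts loose on the counter in front of the bin (1 to 3 of these are there, the others absent)
- L3: blue pressed detergent tablet, rigid block 30 (x) x 24 (y) x 14 (z) mm, 16 g, origin at the centre of its underside as it first lies; starts loose on the counter in front of the bin (1 to 3 of these are there, the others absent)

How it is judged (in metres and radians):
On the way, in this order (a step that is already met when the one before it is completed fails the run):
1. the flag is off the rail and lies let go in the tray, the bin still shut (x of flag in the frame of tray between -0.09 and 0.09 m and y of flag in the frame of tray between -0.075 and 0.075 m and z of flag in the frame of tray between 0 and 0.06 m and linear speed of flag below 0.03 m/s and contact force between the fingers and flag below 0.1 N and value of joint bin below 0.1 rad), for 0.2 s.
2. the bin front is open to its stop (value of joint bin above 0.66 rad), for 0.2 s.
3. the scoop is tilted over the open bin to pour (value of joint bin above 0.6 rad and angle between scoop's own z axis and vertical above 0.5 rad and horizontal distance between scoop_lip and bin_mouth below 0.12 m and height (world z) of scoop_lip above 0.1 m), for 0.3 s.
At the end, for the whole second after the job is handed in: the bin shut (under 0.05 rad), every tablet present inside its bucket and at rest; the scoop upright (within 0.1 rad), flat on the mat with the pan's centre over the mat; the flag at rest in the tray (its origin within the tray's outline and under 60 mm above the counter) (value of joint bin below 0.05 rad and x of T1 in the frame of bin_inside between -0.065 and 0.065 m and y of T1 in the frame of bin_inside between -0.1 and 0.1 m and z of T1 in the frame of bin_inside between -0.06 and 0.09 m and linear speed of each of T1, T2, T3, T4, L1, L2, L3 below 0.05 m/s and x of T2 in the frame of bin_inside between -0.065 and 0.065 m and y of T2 in the frame of bin_inside between -0.1 and 0.1 m and z of T2 in the frame of bin_inside between -0.06 and 0.09 m and x of T3 in the frame of bin_inside between -0.065 and 0.065 m and y of T3 in the frame of bin_inside between -0.1 and 0.1 m and z of T3 in the frame of bin_inside between -0.06 and 0.09 m and x of T4 in the frame of bin_inside between -0.065 and 0.065 m and y of T4 in the frame of bin_inside between -0.1 and 0.1 m and z of T4 in the frame of bin_inside between -0.06 and 0.09 m and x of L1 in the frame of bin_inside between -0.065 and 0.065 m and y of L1 in the frame of bin_inside between -0.1 and 0.1 m and z of L1 in the frame of bin_inside between -0.06 and 0.09 m and x of L2 in the frame of bin_inside between -0.065 and 0.065 m and y of L2 in the frame of bin_inside between -0.1 and 0.1 m and z of L2 in the frame of bin_inside between -0.06 and 0.09 m and x of L3 in the frame of bin_inside between -0.065 and 0.065 m and y of L3 in the frame of bin_inside between -0.1 and 0.1 m and z of L3 in the frame of bin_inside between -0.06 and 0.09 m and x of scoop in the frame of mat between -0.115 and 0.115 m and y of scoop in the frame of mat between -0.065 and 0.065 m and z of scoop in the frame of mat below 0.01 m and angle between scoop's own z axis and vertical below 0.1 rad and linear speed of each of scoop, flag below 0.03 m/s and x of flag in the frame of tray between -0.09 and 0.09 m and y of flag in the frame of tray between -0.075 and 0.075 m and z of flag in the frame of tray between 0 and 0.06 m and contact force between the fingers and flag below 0.1 N); the robot touches nothing.
It fails at once if the vase is disturbed (moved over 40 mm or knocked over) (distance of vase from where it was at the start of the episode above 0.04 m or angle between vase's own z axis and vertical above 0.5 rad).
It fails at once if the softener is disturbed (moved over 40 mm or knocked over) (distance of softener from where it was at the start of the episode above 0.04 m or angle between softener's own z axis and vertical above 0.5 rad).
It fails at once if the mug is disturbed (moved over 40 mm or knocked over) (distance of mug from where it was at the start of the episode above 0.04 m or angle between mug's own z axis and vertical above 0.5 rad).
Of T1, T2, T3, T4 only 2 to 4 are there at a start; the rules pass over those that are not, and their reading is None.
Of L1, L2, L3 only 1 to 3 are there at a start; the rules pass over those that are not, and their reading is None.
At some moment in a run one of L1, L2, L3 may be knocked a few centimetres aside while the robot is not near it.
It also fails if it takes over 210 s, if anything falls off the work surface, if the arm or the gripper's body presses on something with over 40 N, if the wrist force passes 120 N, or if a joint passes its speed limit or range.

## Working session

There is one attempt and no reset: what is moved stays moved. The work goes in short steps, each a Python script; the robot and the scene stay as the last script left them, time stands still between calls to the robot, and variables do not carry over. Pictures are saved under pics/ and viewed, at most 14 in all, crops included, and the job is handed in when it is done.

```bash
ls; mkdir -p pics; cat > h.py <<'E'
import numpy as np, cv2
from workcell import manip, eoat, planner, eyes
def cloud(cam):
    m=eyes.camera_model(cam); p,d=eyes.read_camera(cam)
    K,R,t=[np.array(m[k]) for k in("K","R","t")]
    v,u=np.mgrid[:384,:512]
    c=np.stack([(u-K[0,2])/K[0,0]*d,(v-K[1,2])/K[1,1]*d,d],-1)
    X=(c-t)@R
    X[d==0]=np.nan
    return p,X
def save(p,n): cv2.imwrite("pics/"+n+".png",cv2.cvtColor(p,cv2.COLOR_RGB2BGR))
E
python3 - <<'E'
from h import *
for c in("top","side"):
    p,X=cloud(c); save(cv2.resize(p,(768,576)),c+"0"); np.save(c+"0.npy",X); np.save(c+"p.npy",p)
    for n in ["housing","bin","bin_handle","flag","flag_grip","tray","mat","scoop","scoop_grip","vase","softener","mug","T1","L1"]:
        for r in eyes.cut_out(c,n)[:8]:
            if r["confidence"]<.3: continue
            P=X[r["pixels"]]; P=P[~np.isnan(P[:,0])]
            if len(P)<3: continue
            print(c,n,round(r["confidence"],2),np.round(r["box"]).astype(int),len(P),"lo",np.percentile(P,3,axis=0).round(3),"hi",np.percentile(P,97,axis=0).round(3),"med",np.median(P,0).round(3))
E
```

```text
pics
top housing 0.66 [206  99 296 175] 5339 lo [ 0.637 -0.145  0.003] hi [0.821 0.082 0.204] med [ 0.723 -0.04   0.199]
top bin 0.84 [222 152 290 172] 698 lo [ 0.608 -0.149  0.017] hi [0.665 0.068 0.178] med [ 0.65  -0.063  0.112]
top bin_handle 0.89 [218 155 293 174] 819 lo [ 0.609 -0.146 -0.002] hi [0.664 0.066 0.18 ] med [ 0.651 -0.07   0.105]
top flag 0.69 [225 149 243 165] 199 lo [ 0.636 -0.006  0.17 ] hi [0.656 0.035 0.266] med [0.642 0.013 0.23 ]
top flag 0.36 [217 156 292 177] 799 lo [ 0.608 -0.148 -0.001] hi [0.664 0.067 0.182] med [ 0.65  -0.061  0.109]
top flag_grip 0.56 [226 152 244 165] 188 lo [ 0.636 -0.006  0.172] hi [0.653 0.034 0.266] med [0.641 0.014 0.231]
top tray 0.94 [140 193 186 246] 2359 lo [0.394 0.216 0.   ] hi [0.563 0.361 0.023] med [0.478 0.291 0.006]
top tray 0.54 [240 232 250 242] 69 lo [ 0.405 -0.013 -0.002] hi [0.435 0.014 0.018] med [0.421 0.001 0.013]
top tray 0.48 [317 172 342 234] 821 lo [ 0.427 -0.315  0.001] hi [ 0.618 -0.237  0.046] med [ 0.486 -0.278  0.009]
top mat 0.78 [305 178 343 249] 1506 lo [ 0.382 -0.332 -0.003] hi [ 0.601 -0.206  0.00
[... 2495 characters left out ...]
0.678 -0.269  0.15 ] med [ 0.65  -0.301  0.091]
side mug 0.79 [337 283 392 328] 1384 lo [ 0.509 -0.496  0.004] hi [ 0.581 -0.406  0.08 ] med [ 0.535 -0.457  0.046]
side T1 0.57 [296 262 304 276] 104 lo [ 0.491 -0.272  0.009] hi [ 0.518 -0.249  0.022] med [ 0.502 -0.261  0.019]
side L1 0.69 [145 155 211 202] 1650 lo [0.389 0.211 0.002] hi [0.564 0.361 0.023] med [0.475 0.288 0.006]
side L1 0.56 [203 118 224 155] 517 lo [0.632 0.293 0.014] hi [0.694 0.359 0.15 ] med [0.654 0.31  0.075]
side L1 0.47 [260 133 273 167] 449 lo [ 0.635 -0.012  0.157] hi [0.652 0.034 0.265] med [0.639 0.009 0.216]
side L1 0.45 [198 213 204 222] 70 lo [0.414 0.065 0.   ] hi [0.442 0.107 0.017] med [0.426 0.078 0.013]
```

View pics/top0.png

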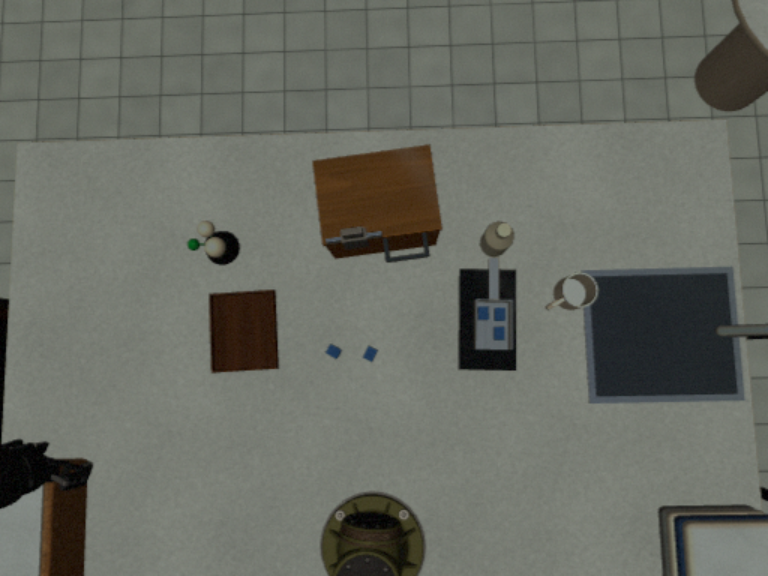

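View pics/side0.png

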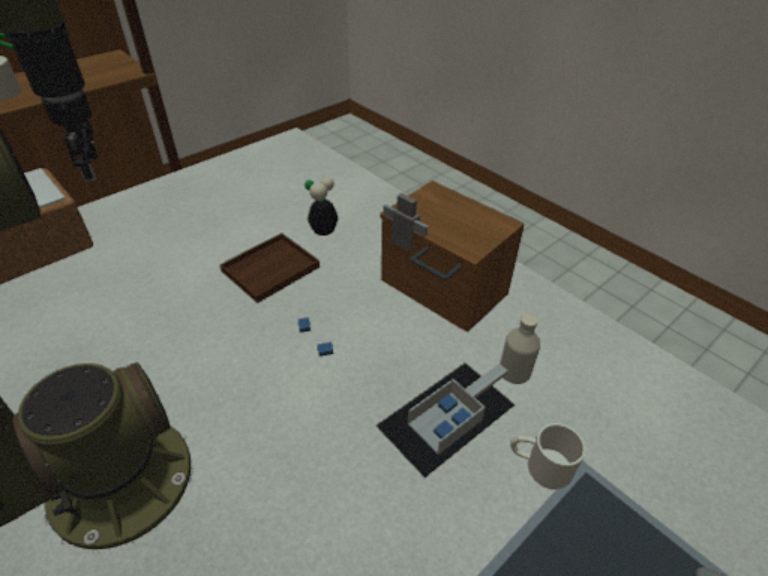

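```bash
python3 - <<'E'
from h import *
T=np.load("top0.npy");S=np.load("side0.npy");tp=np.load("topp.npy").astype(int);sp=np.load("sidep.npy").astype(int)
for nm,X,p in(("top",T,tp),("side",S,sp)):
    # housing top
    m=(abs(X[...,2]-.2)<.004)&(X[...,0]>.6)&(abs(X[...,1])<.25)
    P=X[m][:,:2].astype(np.float32)
    r=cv2.minAreaRect((P*1000)); print(nm,"house top",r)
    f=(X[...,2]>.245)&(X[...,2]<.275)&(X[...,0]>.6)&(abs(X[...,1])<.25)
    P=X[f]; print("fin",len(P),P.min(0).round(3),P.max(0).round(3),np.median(P,0).round(3), cv2.minAreaRect((P[:,:2]*1000).astype(np.float32)))
    b=(p[...,2]>p[...,0]+50)&(p[...,2]>90)&(X[...,2]<.04)
    n,l,st,c=cv2.connectedComponentsWithStats(b.astype(np.uint8))
    for i in range(1,n):
        if st[i,4]<15: continue
        P=X[(l==i)]; P=P[P[:,2]>.008]
        if len(P)<8: continue
        print("blue",st[i],np.median(P,0).round(3),cv2.minAreaRect((P[:,:2]*1000).astype(np.float32)))
    h=(X[...,2]>.036)&(X[...,2]<.055)&(X[...,0]>.535)&(X[...,0]<.62)&(X[...,1]<-.2)&(X[...,1]>-.38)
    P=X[h]; print("handle",cv2.minAreaRect((P[:,:2]*1000).astype(np.float32)),np.median(P,0))
    hb=(X[...,0]<.625)&(X[...,0]>.58)&(X[...,2]>.15)&(X[...,2]<.2)&(abs(X[...,1])<.2)
    P=X[hb]; print("bar",P.min(0),P.max(0),np.median(P,0))
E
```

```text
top house top ((733.137939453125, -30.659042358398438), (181.9587860107422, 240.3349609375), 6.436952590942383)
fin 92 [ 0.64  -0.006  0.246] [0.656 0.034 0.269] [0.647 0.014 0.263] ((648.635986328125, 14.333500862121582), (14.326062202453613, 39.769962310791016), 5.86370325088501)
handle ((576.528564453125, -269.560302734375), (46.0498046875, 85.82341766357422), 86.43131256103516) [ 0.57718047 -0.2815716   0.04314685]
bar [ 0.60283111 -0.1315457   0.1693308 ] [ 0.62462101 -0.04377695  0.18162141] [ 0.61181932 -0.08292765  0.17469117]
side house top ((1423.888671875, -19.96234130859375), (1558.9400634765625, 367.58404541015625), 6.3314056396484375)
fin 557 [ 0.638 -0.099  0.245] [2.184 0.25  0.275] [2.168 0.029 0.26 ] ((1432.03955078125, -28.378082275390625), (1558.995361328125, 343.7808837890625), 8.035330772399902)
blue [200 213   6   6  31] [0.426 0.078 0.014] ((426.7524108886719, 78.28162384033203), (22.54177474975586, 15.851127624511719), 55.13079071044922)
blue [212 229   9   6  36] [ 0.419 -0.004  0.015] ((419.77734375, -2.4328842163085938), (19.430484771728516, 24.411334991455078), 64.67080688476562)
blue [293 263  11  10  55] [ 0.506 -0.261  0.02 ] ((504.4478454589844, -260.6251220703125), (18.154600143432617, 26.579608917236328), 88.73966217041016)
blue [302 273  12   9  57] [ 0.501 -0.298  0.02 ] ((501.9214172363281, -297.34368896484375), (18.583581924438477, 27.562721252441406), 88.15865325927734)
blue [290 281  12  10  60] [ 0.459 -0.294  0.02 ] ((459.1712341308594, -294.5798645019531), (19.392887115478516, 24.915098190307617), 86.96622467041016)
handle ((575.8862915039062, -281.84124755859375), (32.00196838378906, 87.70902252197266), 80.17145538330078) [ 0.5753368  -0.28508184  0.04392447]
bar [ 0.60126603 -0.13560749  0.16754971] [ 0.62391899 -0.04547647  0.17875864] [ 0.60995682 -0.09057164  0.17547281]
```

The pictures agree with the measurements. In the top view the housing is at about (378,200), with the flag at (352,235) on its left and the bar at (407,255). The tray is at (244,330), and the loose tablets are at (334,351) and (370,354). The scoop holds three tablets at (492,322), its handle pointing away towards the bottle at (497,238). Next I refine the yaws and check IK.

```bash
cat >> h.py <<'E'
def rot(z,y):
    z=np.array(z,float);z/=np.linalg.norm(z);y=np.array(y,float);y-=z*(y@z);y/=np.linalg.norm(y)
    return np.stack([np.cross(y,z),y,z],1)
def lean(az,a,flip=1):
    """tool z: down, leaned so that it points towards azimuth az (rad) by a (deg); fingers close in that vertical plane"""
    a=np.radians(a);d=np.array([np.cos(az),np.sin(az),0])
    z=d*np.sin(a)-np.array([0,0,np.cos(a)]); return rot(z,flip*(d*np.cos(a)+np.array([0,0,np.sin(a)])))
def leanx(az,a,flip=1):
    """same lean, fingers close horizontally, across it"""
    a=np.radians(a);d=np.array([np.cos(az),np.sin(az),0])
    return rot(d*np.sin(a)-np.array([0,0,np.cos(a)]),flip*np.array([-np.sin(az),np.cos(az),0]))
def tcp(g,R): return np.array(g)+.019*R[:,2]   # TCP for a wanted grasp point
E
python3 - <<'E'
from h import *
T=np.load("top0.npy");S=np.load("side0.npy")
print("grip_off",manip.grip_point_offset)
m=(S[...,2]>.03)&(S[...,2]<.15)&(S[...,0]>.62)&(S[...,0]<.69)&(abs(S[...,1]+.04)<.13)
P=S[m]; 
for _ in range(4):
    a=np.polyfit(P[:,1],P[:,0],1); r=P[:,0]-np.polyval(a,P[:,1]); P=P[abs(r)<.006]
print("panel",len(P),a,"yaw",np.degrees(-np.arctan(a[0])), r.std(), "y range",P[:,1].min(),P[:,1].max())
for nm,X in(("top",T),("side",S)):
    m=(abs(X[...,2]-.2)<.005)&(X[...,0]>.62)&(X[...,0]<.9)&(abs(X[...,1]+.03)<.2)
    P=X[m]; y=np.radians(6.3);c,s=np.cos(y),np.sin(y); h=np.stack([P[:,0]*c+P[:,1]*s,-P[:,0]*s+P[:,1]*c],1)
    print(nm,"house ext",np.percentile(h,[.5,2,50,98,99.5],axis=0).round(4).tolist())
    f=(X[...,2]>.246)&(X[...,2]<.275)&(X[...,0]>.6)&(X[...,0]<.7)&(abs(X[...,1]-.01)<.05)
    P=X[f]; print("fin",P.mean(0),P.min(0),P.max(0))
    t=(X[...,2]>.015)&(X[...,2]<.03)&(X[...,0]>.36)&(X[...,0]<.6)&(X[...,1]>.19)&(X[...,1]<.39)
    print("tray",cv2.minAreaRect((X[t][:,:2]*1000).astype(np.float32)))
    t=(X[...,2]>.012)&(X[...,2]<.055)&(X[...,0]>.4)&(X[...,0]<.62)&(X[...,1]>-.34)&(X[...,1]<-.22)
    P=X[t];print("scoop",cv2.minAreaRect((P[:,:2]*1000).astype(np.float32)))
    for x0 in(.55,.57,.59,.605): 
        Q=P[(abs(P[:,0]-x0)<.01)&(P[:,2]>.035)]; print(x0,len(Q),np.percentile(Q[:,1],[5,95]),np.median(Q[:,2]))
    for lo in(.44,.46,.48,.5,.52):
        Q=P[(abs(P[:,0]-lo)<.01)&(P[:,2]>.036)]
        if len(Q)>4: print("wall",lo,Q[:,1].min(),Q[:,1].max())
    Q=P[P[:,2]>.03]; print("pan back/handle xmax",Q[:,0].max())
E
```

```text
grip_off -0.0187
panel 1590 [-0.10925739  0.64814182] yaw 6.235255108784615 0.0013450352377317536 y range -0.15980711504141645 0.07686334019200114
top house ext [[0.6402, -0.2295], [0.6441, -0.2259], [0.7305, -0.1178], [0.8121, 0.0041], [0.8149, 0.0077]]
fin [0.64751637 0.01425287 0.26135844] [ 0.63996556 -0.00561429  0.24663444] [0.65642506 0.033755   0.269079  ]
tray ((478.8370056152344, 289.2796936035156), (180.5889892578125, 151.53555297851562), 2.5462026596069336)
scoop ((521.288818359375, -278.6620178222656), (81.02880859375, 194.60308837890625), 87.4333267211914)
0.55 44 [-0.29070238 -0.27037257] 0.0434427151139405
0.57 41 [-0.29171471 -0.27136907] 0.04315138158610691
0.59 42 [-0.2926455  -0.27229304] 0.04249246125217945
0.605 42 [-0.29367161 -0.27268622] 0.04319548113249365
wall 0.44 -0.31552394312523474 -0.23591764230011358
wall 0.46 -0.316770604905549 -0.236734013531958
wall 0.48 -0.31463150496162856 -0.23725000208563057
wall 0.5 -0.31574516138968456 -0.23852181582336074
wall 0.52 -0.31621027050794326 -0.23913076001974864
pan back/handle xmax 0.618235474597124
side house ex
[... 236 characters left out ...]
86.9191589355469), (184.46298217773438, 154.59814453125), 3.4910128116607666)
scoop ((521.3687133789062, -279.679931640625), (83.05181884765625, 196.13250732421875), 87.79054260253906)
0.55 54 [-0.29285605 -0.27361092] 0.043954536196413846
0.57 54 [-0.29368646 -0.27420738] 0.0435191947661792
0.59 50 [-0.29465675 -0.27411235] 0.043949181426711545
0.605 49 [-0.29513607 -0.27535176] 0.043933747217432574
wall 0.44 -0.31715545655404537 -0.23646398660231632
wall 0.46 -0.31871399841627457 -0.2360854925632263
wall 0.48 -0.31902777856109193 -0.23905362607741235
wall 0.5 -0.32038093112977967 -0.23913615849455186
wall 0.52 -0.3213452829177703 -0.23966682813575663
pan back/handle xmax 0.6193186620209682
```

```bash
cat >> h.py <<'E'
HO=np.array([.6646,-.0401,0]);HY=np.radians(6.235)
HR=np.array([[np.cos(HY),-np.sin(HY),0],[np.sin(HY),np.cos(HY),0],[0,0,1]])
def hw(x,y,z): return HO+HR@np.array([x,y,z])
def bar(q): # bar centre in world at bin angle q
    c,s=np.cos(q),np.sin(q); return hw(-.058*c-.16*s,-.045,.012+.16*c-.058*s)
def clo(p,R,n=""):
    j=planner.ik(list(p),R.tolist()); print(n,np.round(p,3),None if j is None else np.round(j,0)); return j
E
python3 - <<'E'
from h import *
tray=np.array([.4785,.288,0])
for f in(1,-1):
    R=lean(HY,0,f); clo(tcp([.647,.0138,.252],R),R,"flag"); clo(tcp([.647,.0138,.36],R),R,"up")
    for az in(0,.3,.55):
        R=lean(az,50,f); d=np.array([np.cos(az),np.sin(az),0])
        foot=tray+.045*d; g=foot-.070*d+[0,0,.0737+.008]; clo(tcp(g,R),R,"tray %g"%az)
    for q,a in((0,10),(.35,27),(.7,45)):
        R=lean(HY,a,f); clo(tcp(bar(q),R),R,"bar %g"%q)
    R=leanx(np.radians(-2.5),12,f); clo(tcp([.569,-.2826,.037],R),R,"scoop")
    for t in(0,30,60):
        R=leanx(HY,12+t,f); th=np.radians(t); u=HR@np.array([np.cos(th),0,np.sin(th)])
        n=HR@np.array([-np.sin(th),0,np.cos(th)])
        g=hw(-.045,-.045,.18)+.145*u+.031*n; clo(tcp(g,R),R,"pour %d"%t)
E
```

```text
flag [0.647 0.014 0.233] [ 19.  10.  13.   0. -93. 167.]
up [0.647 0.014 0.341] [  19.   12.   27.    0. -105.  167.]
tray 0 [0.468 0.288 0.069] None
tray 0.3 [0.469 0.285 0.069] None
tray 0.55 [0.47  0.283 0.069] None
bar 0 [ 0.615 -0.091  0.153] None
bar 0.35 [ 0.569 -0.096  0.125] None
bar 0.7 [ 0.536 -0.099  0.084] [ 14. -47. -61.  11. -32. 165.]
scoop [ 0.573 -0.283  0.018] [ -9.   3. -17.  -2. -58. -83.]
pour 0 [ 0.773 -0.074  0.192] [ 10.  18.  18.   1. -78. -93.]
pour 30 [ 0.747 -0.076  0.265] [ 11.  -9. -13.   4. -44. -96.]
pour 60 [ 0.688 -0.083  0.315] None
flag [0.647 0.014 0.233] [ 19.  10.  13.   0. -93. -13.]
up [0.647 0.014 0.341] [  19.   12.   27.    0. -105.  -13.]
tray 0 [0.468 0.288 0.069] None
tray 0.3 [0.469 0.285 0.069] None
tray 0.55 [0.47  0.283 0.069] None
bar 0 [ 0.615 -0.091  0.153] [ 10.  -3.  -9.   1. -74.  -4.]
bar 0.35 [ 0.569 -0.096  0.125] [ 12. -24. -34.   3. -53.  -7.]
bar 0.7 [ 0.536 -0.099  0.084] [ 14. -47. -61.  11. -32. -15.]
scoop [ 0.573 -0.283  0.018] [ -9.   3. -17.  -2. -58.  97.]
pour 0 [ 0.773 -0.074  0.192] [ 10.  18.  18.   1. -78.  87.]
pour 30 [ 0.747 -0.076  0.265] [ 11.  -9. -13.   4. -44.  84.]
pour 60 [ 0.688 -0.083  0.315] None
```

```bash
python3 - <<'E'
from h import *
tray=np.array([.4785,.288,0])
for f in(1,-1):
  for a in (-30,-40,-50):
    R=lean(.3,a,f); r=np.radians(-a);d=np.array([np.cos(.3),np.sin(.3),0])
    g=tray+d*(-.045+.101*np.sin(r)+.0065*np.cos(r))+[0,0,.101*np.cos(r)-.0065*np.sin(r)+.010]; clo(tcp(g,R),R,"tray %g"%a)
import itertools
for ln,lz,lx,gx,az in itertools.product((-15,-8,0),(.175,.2),(-.06,-.045),(.09,.1),(HY-.5,HY-.25,HY,HY+.25)):
    best=None
    for t in range(40,75,3):
        th=np.radians(t); d=np.array([np.cos(az),np.sin(az),0]); u=d*np.cos(th)+[0,0,np.sin(th)]; n=-d*np.sin(th)+[0,0,np.cos(th)]
        R=leanx(az,ln+t,-1); g=hw(lx,-.045,lz)+(.055+gx)*u+.031*n
        j=planner.ik(tcp(g,R).tolist(),R.tolist())
        if j is not None: best=t,np.round(j)
    if best and best[0]>=52: print(ln,lz,lx,gx,round(az-HY,2),best)
E
```

```text
tray -30 [0.48  0.288 0.078] [  43.   25.   15.  -13. -107.  153.]
tray -40 [0.491 0.292 0.069] [  41.   35.   26.  -17. -117.  154.]
tray -50 [0.5   0.294 0.058] [  39.   46.   37.  -21. -127.  153.]
tray -30 [0.48  0.288 0.078] [  43.   25.   15.  -13. -107.  -27.]
tray -40 [0.491 0.292 0.069] [  41.   35.   26.  -17. -117.  -26.]
tray -50 [0.5   0.294 0.058] [  39.   46.   37.  -21. -127.  -27.]
-15 0.175 -0.06 0.09 -0.5 (73, array([ 18., -34., -50.,  59., -40.,  14.]))
-15 0.175 -0.06 0.09 -0.25 (73, array([ 16., -38., -49.,  42., -31.,  39.]))
-15 0.175 -0.06 0.09 0.0 (73, array([ 13., -37., -38.,  11., -31.,  78.]))
-15 0.175 -0.06 0.09 0.25 (73, array([ -1., -29., -21., -26., -45., 121.]))
-15 0.175 -0.06 0.1 -0.5 (73, array([ 18., -34., -49.,  58., -41.,  16.]))
-15 0.175 -0.06 0.1 -0.25 (73, array([ 16., -37., -47.,  41., -31.,  40.]))
-15 0.175 -0.06 0.1 0.0 (73, array([ 13., -36., -37.,  10., -32.,  78.]))
-15 0.175 -0.06 0.1 0.25 (73, array([ -1., -28., -20., -26., -46., 120.]))
-15 0.175 -0.045 0.09 -0.5 (73, array([ 17., -32., -49.,  59., -39.,  14.]))
-15 0.175 -0.045 
[... 5705 characters left out ...]
(73, array([ 11., -43., -50.,  24., -10.,  65.]))
0 0.2 -0.06 0.1 0.25 (73, array([-11., -31., -21., -49., -42., 141.]))
0 0.2 -0.045 0.09 -0.5 (73, array([ -3., -37., -59., 103., -19., -19.]))
0 0.2 -0.045 0.09 -0.25 (67, array([  4., -35., -54.,  68., -12.,  18.]))
0 0.2 -0.045 0.09 0.0 (70, array([ 11., -38., -46.,  21., -13.,  68.]))
0 0.2 -0.045 0.09 0.25 (73, array([-11., -29., -20., -50., -41., 142.]))
0 0.2 -0.045 0.1 -0.5 (73, array([ -2., -36., -58., 100., -20., -17.]))
0 0.2 -0.045 0.1 -0.25 (67, array([  5., -35., -53.,  65., -13.,  20.]))
0 0.2 -0.045 0.1 0.0 (70, array([ 11., -37., -45.,  20., -14.,  69.]))
0 0.2 -0.045 0.1 0.25 (73, array([-10., -29., -19., -49., -41., 141.]))
```

```bash
python3 - <<'E'
from h import *
p=np.array(manip.get_tcp_pos()); manip.servo_line([p[0],p[1],.34])
R=lean(HY,0,-1); g=np.array([.647,.0138,.252])
eoat.move_gripper(.05,100)
manip.movep((tcp(g,R)+[0,0,.10]).tolist(),R.tolist())
manip.servo_line(tcp(g,R).tolist(),max_speed=.1)
eoat.move_gripper(0,100); print("w",manip.get_width(),manip.get_gripper_force(),manip.get_ft_force())
manip.servo_line((tcp(g,R)+[0,0,.02]).tolist(),max_speed=.03); print(manip.get_ft_force(),manip.get_width())
manip.servo_line((tcp(g,R)+[0,0,.125]).tolist(),max_speed=.1); print(manip.get_ft_force(),manip.get_width())
X,_=cloud("side"); 
save(X[90:260,130:400],"flag_up"); print(manip.get_time_s())
E
```

```text
w 0.012861762029601768 97.48085975646973 [ 5.29329006 -0.02033933  0.83416058]
[ 0.34564674 -0.16754582 -1.00840991] 0.012569683428488028
[ 0.16746222  0.07804143 -0.45026984] 0.012755079498257662
8.8417
```

View pics/flag_up.png

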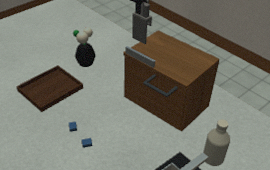

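The crop shows the flag hanging from the gripper at (141,25), clear of the bare rail.

```bash
python3 - <<'E'
from h import *
tray=np.array([.4785,.288,0]);r=np.radians(40);az=.3;d=np.array([np.cos(az),np.sin(az),0])
R=lean(az,-40,-1); g=tray+d*(-.045+.101*np.sin(r)+.0065*np.cos(r))+[0,0,.101*np.cos(r)-.0065*np.sin(r)+.009]
R0=np.array(manip.get_tcp_rot())
manip.servo_line([.50,.16,.36],max_speed=.2)
manip.movep((tcp(g,R)+[0,0,.15]).tolist(),R.tolist())
manip.servo_line(tcp(g,R).tolist(),max_speed=.1); print(manip.get_ft_force())
eoat.move_gripper(.045)
manip.servo_line((tcp(g,R)-.10*R[:,2]).tolist(),max_speed=.1)
manip.servo_line([.45,.2,.32],max_speed=.25)
p,X=cloud("top"); save(cv2.resize(p[130:280,110:350],None,fx=2.5,fy=2.5),"tray"); print(manip.get_time_s())
for c in eyes.cut_out("top","flag")[:2]: 
    P=X[c["pixels"]]; print(c["confidence"],np.nanmin(P,0),np.nanmax(P,0))
E
```

```text
[-0.90854045 -0.38605692 -0.79995907]
15.1833
0.58 [0.43745492 0.2557427  0.0088839 ] [0.54366382 0.29603815 0.0348775 ]
```

View pics/tray.png

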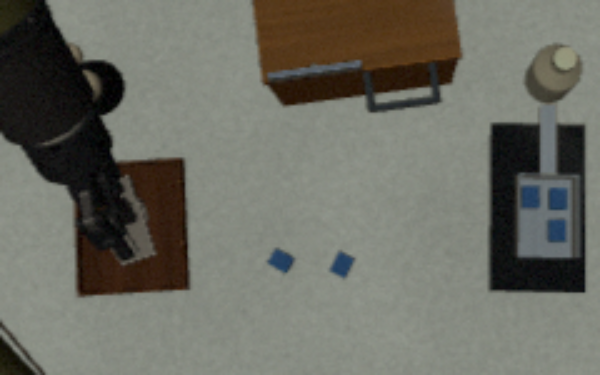

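The flag lies inside the tray at about (140,225). Next is opening the bin.

```bash
cat >> h.py <<'E'
def bin_arc(q0,q1,n=14,v=.1):
    for q in np.linspace(q0,q1,n+1)[1:]:
        R=lean(HY,10+35*min(max(q,0),.7)/.7,-1); manip.servo_line(tcp(bar(q),R).tolist(),R.tolist(),max_speed=v)
E
python3 - <<'E'
from h import *
R=lean(HY,10,-1); b=tcp(bar(0),R)
eoat.move_gripper(.036,40)
manip.movep((b-.13*R[:,2]).tolist(),R.tolist())
manip.servo_line((b).tolist(),max_speed=.1); print(manip.get_ft_force())
eoat.move_gripper(0,40); print("w",manip.get_width(),manip.get_ft_force())
bin_arc(0,.3,6); print(manip.get_ft_force(),manip.get_width())
bin_arc(.3,.70,8); print(manip.get_ft_force(),manip.get_width())
bin_arc(.70,.715,1); print(manip.get_ft_force(),manip.get_width())
p,X=cloud("side"); save(cv2.resize(p[120:300,180:380],None,fx=3,fy=3),"open"); print(manip.get_time_s())
E
```

```text
[0.08747254 0.14756903 0.04491317]
w 0.008374406661082863 [-0.1029323   0.9805453   2.19185661]
[-3.4978141   1.12725711  5.6847474 ] 0.00855323818477722
[20.43821682 -5.66632475 -8.42922303] 0.008244586081921504
[25.18448407 -7.30250966 -5.2744346 ] 0.008487932121099778
22.3333
```

View pics/open.png

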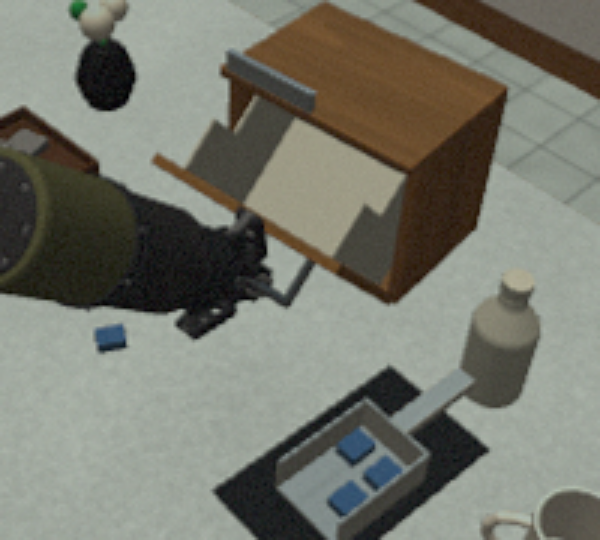

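The bin is open to its stop, with the bucket mouth at (310,180). Now release the handle and grasp the scoop.

```bash
python3 - <<'E'
from h import *
eoat.move_gripper(.036,40)
R=np.array(manip.get_tcp_rot());p=np.array(manip.get_tcp_pos())
manip.servo_line((p-.07*R[:,2]).tolist(),max_speed=.1)
R=leanx(np.radians(-2.5),-5,-1); g=np.array([.569,-.2828,.037]); b=tcp(g,R)
manip.movep([.45,-.15,.30],leanx(0,0,-1).tolist())
eoat.move_gripper(.055,100)
manip.movep((b+[0,0,.16]).tolist(),R.tolist())
manip.servo_line(b.tolist(),max_speed=.1); print(manip.get_ft_force())
eoat.move_gripper(0,100); print("w",manip.get_width(),manip.get_ft_force(),manip.get_tcp_pos())
manip.servo_line((b+[0,0,.06]).tolist(),max_speed=.05); print(manip.get_ft_force(),manip.get_width())
p,X=cloud("side"); save(cv2.resize(p[120:320,220:420],None,fx=3,fy=3),"scoop"); print(manip.get_time_s())
E
```

```text
Traceback (most recent call last):
workcell.IKError: the arm cannot follow that straight line within its joint ranges
```

```bash
cat > s.py <<'E'
from h import *
R=lean(HY,32,-1); b=tcp(bar(.70),R)
print(clo(b-.07*R[:,2],R) is not None, manip.get_ft_force())
manip.servo_line(b.tolist(),R.tolist(),max_speed=.03); print(manip.get_ft_force())
manip.servo_line((b-.07*R[:,2]).tolist(),max_speed=.1)
R=leanx(np.radians(-2.5),-5,-1); g=np.array([.569,-.2828,.037]); b=tcp(g,R)
manip.movep([.45,-.15,.30],leanx(0,0,-1).tolist())
eoat.move_gripper(.055,100)
manip.movep((b+[0,0,.16]).tolist(),R.tolist())
manip.servo_line(b.tolist(),max_speed=.1); print(manip.get_ft_force())
eoat.move_gripper(0,100); print("w",manip.get_width(),manip.get_ft_force(),manip.get_tcp_pos())
manip.servo_line((b+[0,0,.06]).tolist(),max_speed=.05); print(manip.get_ft_force(),manip.get_width())
p,X=cloud("side"); save(cv2.resize(p[120:320,220:420],None,fx=3,fy=3),"scoop"); print(manip.get_time_s())
E
python3 s.py
```

```text
[ 0.496 -0.104  0.14 ] [ 14. -44. -46.   5. -56.  -9.]
True [ 0.29409863 -0.12815833  0.26232601]
[-0.75700073  0.22995251 -0.55872974]
[ 0.1895126  -0.86202191 -0.20154651]
w 0.020101893102705402 [-1.25357089  0.11252467  2.11962768] [ 0.56757152 -0.2828718   0.01863463]
[-0.22527196 -0.42260838 -2.14363036] 0.02015141419365998
30.1333
```

View pics/scoop.png

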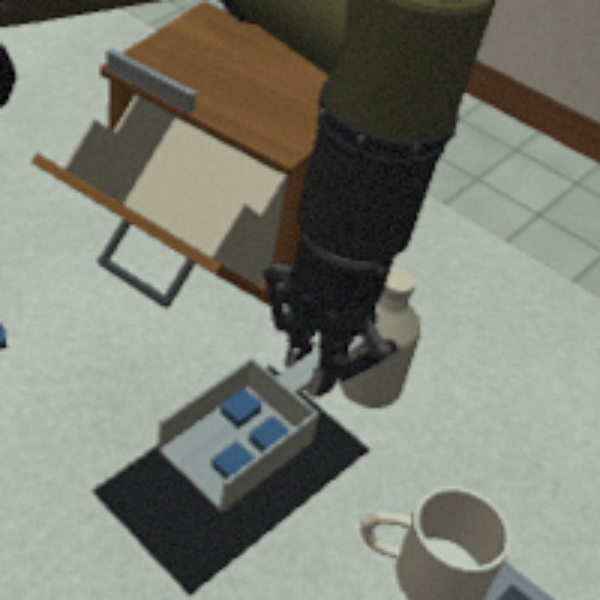

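The scoop is held level with its three tablets, visible around (250,435), and the mouth is free at (190,190). Next is the pour.

```bash
cat > s.py <<'E'
from h import *
def P(t,lz,lx=-.05,ly=-.035):
    th=np.radians(t); u=HR@np.array([np.cos(th),0,np.sin(th)]); n=HR@np.array([-np.sin(th),0,np.cos(th)])
    R=leanx(HY,t-5,-1); g=hw(lx,ly,lz)+.145*u+.031*n; return tcp(g,R),R
seq=[(15,.27),(24,.235),(30,.205),(40,.192),(50,.182),(60,.178),(66,.178)]
for s in seq: assert clo(*P(*s),s) is not None
p=np.array(manip.get_tcp_pos())
manip.servo_line((p+[-.03,0,.13]).tolist(),max_speed=.1)
manip.servo_line((p+[-.04,.02,.25]).tolist(),max_speed=.15)
for i,s in enumerate(seq):
    b,R=P(*s); manip.servo_line(b.tolist(),R.tolist(),max_speed=.15 if i==0 else .03)
    print(s,manip.get_ft_force().__repr__(),manip.get_width())
manip.sleep(.6)
p,X=cloud("side"); save(cv2.resize(p[90:270,200:400],None,fx=3,fy=3),"pour"); print(manip.get_time_s())
E
python3 s.py
```

```text
(15, 0.27) [ 0.753 -0.066  0.319] [ 10.  19.  33.   1. -93.  86.]
(24, 0.235) [ 0.744 -0.067  0.304] [ 11.   9.  17.   2. -79.  85.]
(30, 0.205) [ 0.736 -0.067  0.287] [ 11.   2.   6.   2. -69.  85.]
(40, 0.192) [ 0.72  -0.069  0.293] [ 12.  -8.  -7.   4. -57.  83.]
(50, 0.182) [ 0.701 -0.071  0.3  ] [ 13. -18. -20.   6. -44.  81.]
(60, 0.178) [ 0.68  -0.074  0.308] [ 13. -28. -32.  11. -32.  77.]
(66, 0.178) [ 0.666 -0.075  0.314] [ 13. -34. -40.  15. -24.  72.]
(15, 0.27) array([ 0.6023357 , -0.1266038 , -1.30823945]) 0.02026350335740585
(24, 0.235) array([ 0.31980001,  0.25651341, -1.59772481]) 0.020411136683337952
(30, 0.205) array([-2.17811922,  0.60617375,  2.59268975]) 0.020236686809271244
(40, 0.192) array([-2.52979984, -0.9173981 ,  8.9597495 ]) 0.02004307928282649
(50, 0.182) array([-2.96335859, -0.76999905,  5.69672419]) 0.02037626053484041
(60, 0.178) array([ 0.29899237, -0.77029244, -0.39938904]) 0.020579858094630477
(66, 0.178) array([-0.01539606,  0.16678259, -0.61744347]) 0.02019417883537625
40.0167
```

View pics/pour.png

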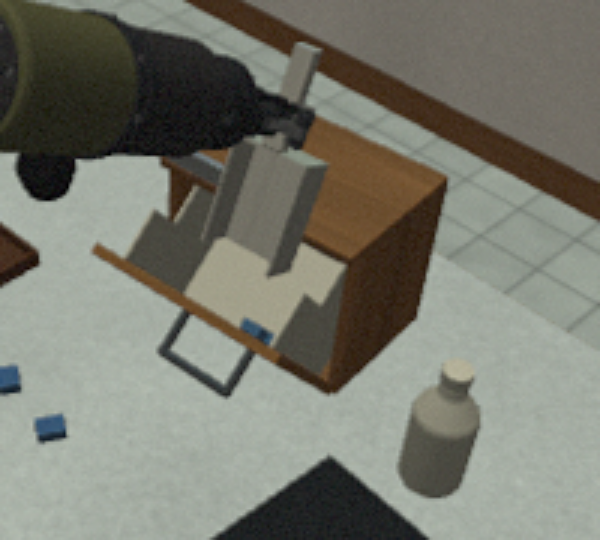

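The scoop is empty, and one tablet shows inside at (256,330) behind the panel. The scoop touched the housing lightly on the way, so I will check its tilt in the grip before placing it.

```bash
cat > s.py <<'E'
from h import *
p=np.array(manip.get_tcp_pos())
manip.servo_line((p+[0,0,.08]).tolist(),max_speed=.1)
R=leanx(HY,10,-1); manip.servo_line([.70,-.10,.40],R.tolist(),max_speed=.15)
R=leanx(np.radians(-2.5),-5,-1); g=np.array([.569,-.2828,.037]); b=tcp(g,R)
manip.servo_line((b+[-.04,.02,.25]).tolist(),R.tolist(),max_speed=.2)
manip.servo_line((b+[-.03,0,.12]).tolist(),max_speed=.15)
t=np.array(manip.get_tcp_pos()); print(t-b)
p,X=cloud("side"); save(cv2.resize(p[140:330,210:410],None,fx=3,fy=3),"back"); print(manip.get_time_s())
np.save("sb.npy",X)
p2,X2=cloud("top"); np.save("tb.npy",X2)
for c,X in(("side",X),("top",X2)):
  for r in eyes.cut_out(c,"scoop")[:2]:
    P=X[r["pixels"]]; P=P[~np.isnan(P[:,0])]; P=P[(P[:,1]<-.2)&(P[:,2]>.08)]
    print(c,r["confidence"],len(P)); 
    if len(P)<20: continue
    for lo in np.arange(.38,.62,.02):
        Q=P[(P[:,0]>=lo)&(P[:,0]<lo+.02)]
        if len(Q)>5: print(round(lo,2),"z",np.percentile(Q[:,2],[5,50,95]).round(3),"y",np.percentile(Q[:,1],[2,98]).round(3))
E
python3 s.py
```

```text
[-0.0294579  -0.00020737  0.12139836]
44.8583
side 0.61 1913
0.38 z [0.125 0.127 0.162] y [-0.317 -0.237]
0.4 z [0.125 0.128 0.163] y [-0.317 -0.238]
0.42 z [0.125 0.128 0.164] y [-0.318 -0.239]
0.44 z [0.125 0.128 0.164] y [-0.319 -0.24 ]
0.46 z [0.125 0.128 0.163] y [-0.32 -0.24]
0.48 z [0.125 0.128 0.164] y [-0.321 -0.242]
0.5 z [0.127 0.152 0.166] y [-0.312 -0.244]
0.52 z [0.157 0.164 0.169] y [-0.293 -0.271]
0.54 z [0.163 0.165 0.166] y [-0.284 -0.272]
top 0.71 1069
0.38 z [0.122 0.126 0.158] y [-0.312 -0.235]
0.4 z [0.123 0.126 0.163] y [-0.313 -0.235]
0.42 z [0.122 0.126 0.163] y [-0.314 -0.236]
0.44 z [0.122 0.127 0.164] y [-0.314 -0.237]
0.46 z [0.123 0.127 0.164] y [-0.316 -0.237]
0.48 z [0.122 0.126 0.163] y [-0.316 -0.238]
0.5 z [0.126 0.163 0.167] y [-0.311 -0.239]
0.52 z [0.159 0.162 0.166] y [-0.285 -0.269]
```

View pics/back.png

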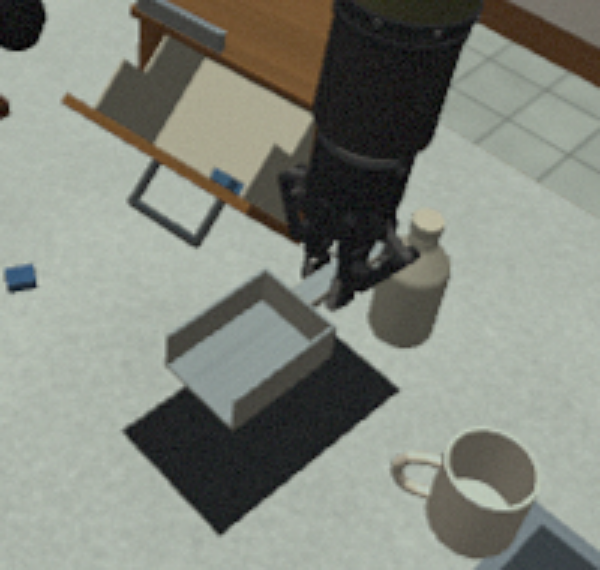

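The scoop is level and empty. Now place it and look at the bin and the loose tablets.

```bash
cat > s.py <<'E'
from h import *
R=leanx(np.radians(-2.5),-5,-1); g=np.array([.569,-.2828,.037]); b=tcp(g,R)+[-.028,0,0]
manip.servo_line((b+[0,0,.012]).tolist(),max_speed=.1)
manip.servo_line((b+[0,0,.001]).tolist(),max_speed=.02); print(manip.get_ft_force())
eoat.move_gripper(.05,60); manip.sleep(.2)
manip.servo_line((b+[0,0,.16]).tolist(),max_speed=.12)
manip.movep([.50,-.16,.36],leanx(0,0,-1).tolist())
w=eyes.camera_model("wrist"); print({k:np.round(v,3).tolist() for k,v in w.items()})
p,X=cloud("top"); pw,_=eyes.read_camera("wrist"); save(pw,"wrist1")
b=(p[...,2].astype(int)>p[...,0].astype(int)+25)&(X[...,2]<.25)&(X[...,0]>.3)&(X[...,0]<.72)&(X[...,1]>-.4)&(X[...,1]<.2)
n,l,st,c=cv2.connectedComponentsWithStats(b.astype(np.uint8))
for i in range(1,n):
    if st[i,4]<12: continue
    P=X[l==i]; r=cv2.minAreaRect((P[:,:2]*1000).astype(np.float32)); print(st[i],np.median(P,0).round(4),r)
print(manip.get_time_s())
for r in eyes.cut_out("top","scoop")[:1]:
    P=X[r["pixels"]]; print("scoop",np.nanpercentile(P,[3,50,97],axis=0).round(3).tolist())
save(cv2.resize(p[140:260,180:350],None,fx=3.5,fy=3.5,interpolation=cv2.INTER_CUBIC),"top2")
E
python3 s.py
```

```text
[ 0.53930789  0.14836427 -1.22548314]
{'K': [[297.319, 0.0, 255.752], [0.0, 297.319, 189.485], [0.0, 0.0, 1.0]], 'R': [[-0.0, -1.0, -0.002], [-0.961, -0.0, 0.277], [-0.277, 0.002, -0.961]], 't': [-0.16, 0.409, 0.639]}
[242 231   9  10  56] [4.196e-01 4.000e-04 1.310e-02] ((419.4130554199219, 0.026885986328125), (21.643062591552734, 27.244037628173828), 62.05604553222656)
50.0
```

View pics/top2.png

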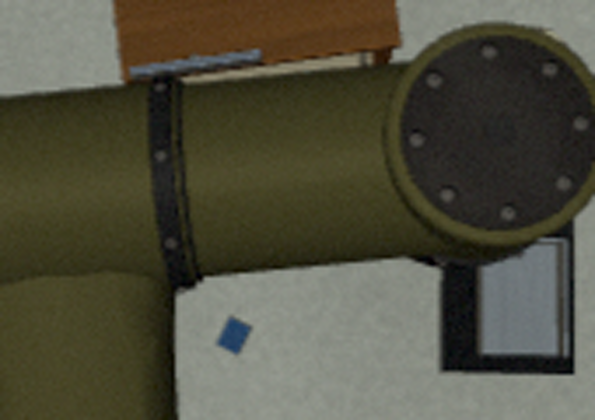

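View pics/wrist1.png

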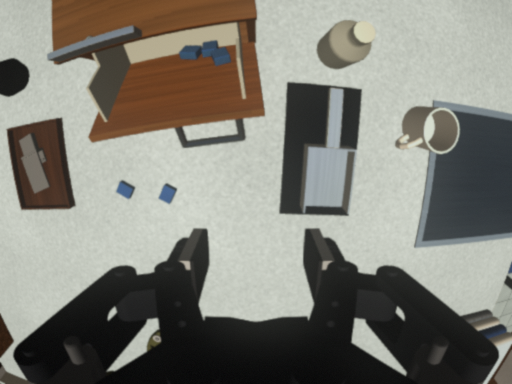

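The wrist view shows all three tablets in the bucket at (190-222,50), the empty scoop on the mat at (330,175) and the flag in the tray. The loose tablets are at (125,189) and (168,193).

```bash
cat > s.py <<'E'
from h import *
def locate():
    m=eyes.camera_model("wrist"); p,_=eyes.read_camera("wrist"); K,Rc,t=[np.array(m[k]) for k in("K","R","t")]
    q=p.astype(int); b=((q[...,2]>q[...,0]+45)&(q[...,2]>q[...,1]+15)).astype(np.uint8)
    n,l,st,c=cv2.connectedComponentsWithStats(b); out=[]
    for i in range(1,n):
        if st[i,4]<40: continue
        v,u=np.nonzero(l==i); x=(u-K[0,2])/K[0,0]; y=(v-K[1,2])/K[1,1]; r=np.hypot(x,y)+1e-9
        d=np.stack([np.sin(r)*x/r,np.sin(r)*y/r,np.cos(r)],1)@Rc; o=-Rc.T@t
        P=o+d*((.012-o[2])/d[:,2])[:,None]
        if not(.3<P[:,0].mean()<.6 and -.2<P[:,1].mean()<.2): continue
        rc=cv2.minAreaRect((P[:,:2]*1000).astype(np.float32))
        bx=cv2.boxPoints(rc); e=[bx[1]-bx[0],bx[2]-bx[1]]; s=min(e,key=np.linalg.norm)
        out.append((np.array(rc[0])/1000,s/np.linalg.norm(s),rc[1])); 
    return out
manip.movep([.40,.04,.26],leanx(0,0,-1).tolist()); eoat.move_gripper(.06,40)
drop=hw(-.06,-.02,.185)
for k in range(4):
    L=locate(); 
    for o in L: print(o[0].round(4),o[1].round(2),np.round(o[2],1))
    if not L: break
    c,s,_=min(L,key=lambda o:o[0][1])
    if s[1]<0: s=-s
    j=None
    for f in(-1,1):
        R=rot([0,0,-1],[*(f*s),0]); jj=planner.ik([*c,.1],R.tolist())
        if jj is not None and (j is None or abs(jj[5]-manip.get_joint_pos()[5])<abs(j[5]-manip.get_joint_pos()[5])): j=jj;RR=R
    manip.movep([*c,.10],RR.tolist()); 
    manip.servo_line([*c,.004],max_speed=.1); eoat.move_gripper(0,40); w=manip.get_width(); print("w",w,manip.get_ft_force())
    manip.servo_line([*c,.12],max_speed=.15)
    if manip.get_width()>.01:
        R=leanx(HY,0,-1); manip.servo_line([.5,-.03,.27],R.tolist(),max_speed=.2)
        manip.servo_line((drop+[0,0,.06]).tolist(),max_speed=.2); manip.servo_line(drop.tolist(),max_speed=.1)
        eoat.move_gripper(.05); manip.sleep(.2); manip.servo_line((drop+[0,0,.09]).tolist(),max_speed=.2)
    else: eoat.move_gripper(.05)
    manip.movep([.40,.04,.26],leanx(0,0,-1).tolist()); print("t",manip.get_time_s())
manip.movep([.46,-.10,.36],leanx(0,0,-1).tolist())
p,_=eyes.read_camera("wrist"); save(p,"wrist2")
E
python3 s.py
```

```text
[0.4283 0.0812] [ 0.86 -0.51] [26.4 20.6]
[ 0.4209 -0.0023] [0.48 0.88] [20.5 26.3]
w 0.023116295496323658 [-0.68514618 -0.13052972  2.71442261]
t 59.0833
[0.4283 0.0812] [ 0.86 -0.5 ] [26.6 20.8]
w 0.02287189960112731 [-0.23124634 -0.07409241  3.21119806]
t 67.1917
```

View pics/wrist2.png

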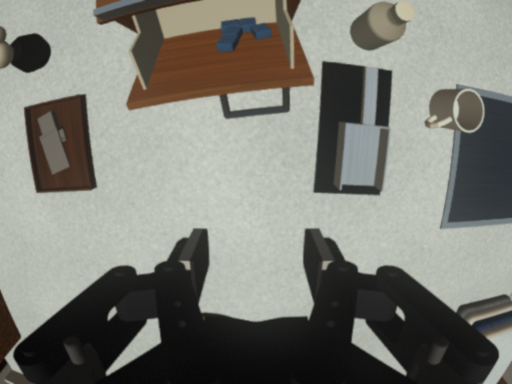

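The counter is clear of tablets, and the bucket at (243,33) holds them all. Now shut the bin.

```bash
cat > s.py <<'E'
from h import *
R=lean(HY,32,-1); b=tcp(bar(.70),R); eoat.move_gripper(.036,40)
manip.movep((b-.07*R[:,2]).tolist(),R.tolist())
manip.servo_line(b.tolist(),max_speed=.1); eoat.move_gripper(0,40); print(manip.get_width(),manip.get_ft_force())
for q in np.linspace(.7,0,15)[1:]:
    R=lean(HY,10+22*q/.7,-1); manip.servo_line(tcp(bar(q),R).tolist(),R.tolist(),max_speed=.1)
print(manip.get_ft_force())
R=lean(HY,10,-1)
for q in(-.02,-.035):
    if manip.get_ft_force()[0]>-25: manip.servo_line(tcp(bar(q),R).tolist(),max_speed=.03); print(manip.get_ft_force(),manip.get_tcp_pos()-tcp(bar(0),R))
eoat.move_gripper(.036); p=np.array(manip.get_tcp_pos()); manip.servo_line((p-.13*R[:,2]).tolist(),max_speed=.1)
manip.movep([.40,.1,.33],leanx(0,0,-1).tolist())
p,X=cloud("side"); save(cv2.resize(p[110:330,140:400],None,fx=3,fy=2.7),"end"); print(manip.get_time_s())
hb=(X[...,0]<.625)&(X[...,0]>.5)&(X[...,2]>.15)&(X[...,2]<.19)&(X[...,1]<-.03)&(X[...,1]>-.15)
P=(X[hb]-HO)@HR; print("bar in housing",np.median(P,0),len(P))
m=(X[...,2]>.03)&(X[...,2]<.17)&(X[...,0]>.6)&(X[...,0]<.69)&(abs(X[...,1]+.04)<.13); P=(X[m]-HO)@HR
P=P[abs(P[:,0]+.012)<.02]; print("panel x vs z",np.polyfit(P[:,2],P[:,0],1))
E
python3 s.py
```

```text
0.00836217139298253 [-5.88407913  0.91622719  4.14592312]
[-8.88959779  2.67044091  9.01125971]
[-22.44911628   4.34258029  12.22772916] [ 3.43798745e-04 -6.65345966e-05  1.64600400e-03]
[-33.14792093   4.53680532  15.17376258] [ 0.00036177 -0.00012648  0.00162718]
77.8833
bar in housing [-0.0600816  -0.04438318  0.17508163] 117
panel x vs z [ 0.00136214 -0.0115496 ]
```

View pics/end.png

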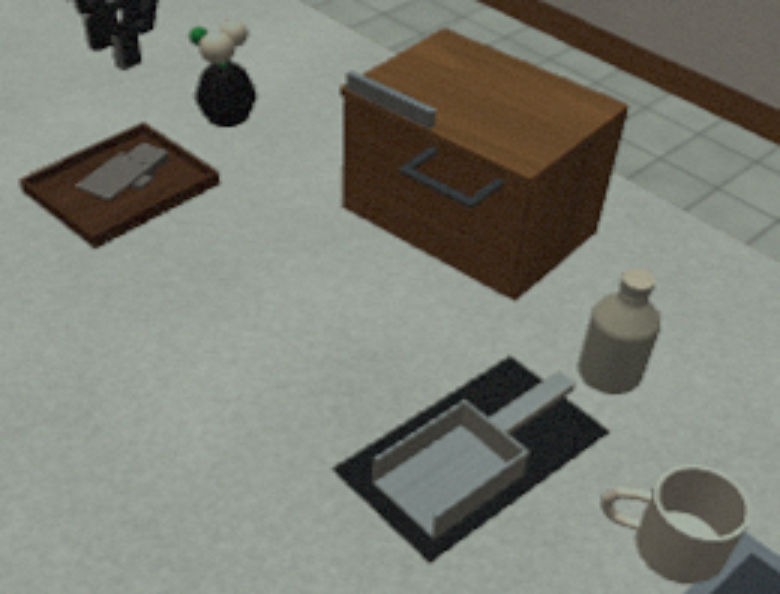

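The bin is shut (panel vertical to 0.001 rad), the scoop stands on the mat at (450,470), the flag is in the tray at (125,170), and the counter is clear.

```bash
python3 -c "
from h import *
print(manip.hand_in())"
```

```text
the job is handed in; nothing more can be done
None
```

The job is handed in: the flag is in the tray, the bin was filled with all five tablets and pushed shut, and the empty scoop stands on its mat; the vase, bottle and mug were left alone, and the run took about 78 s of the 210 s allowed.

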